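Lock the tip box

ROBOT

A 6-joint arm with a two-finger parallel gripper is mounted at the origin on a cart in front of the work surface, level with it; the furniture and walls round the work are solid. World frame = base frame: x ahead of the robot, y to its left, z up, the work surface at z = 0. Lengths are in m, angles in degrees, forces in N, time in s.
With the tool pointing down it reaches from about 0.35 to 0.85 m from the base axis. Payload 8.1 kg.
Tool frame: the origin (TCP) lies between the finger pads; the fingertips stand 22 mm ahead of it and the grasp point (between the pads) lies 3 mm ahead of it; z points along the fingers, y is the line along which they close (so a half turn about z gives the same grasp; the last joint's range is limited). The gripper opens to 85 mm and grips with 20 to 120 N. Pads are 22 mm wide; open, the fingers measure 114 mm over their backs; the gripper's body (76 mm by 85 mm) begins 54 mm behind the grasp point. The pads swing forward as they close: fully open they stand 13 mm farther back than shut.
Start: joints at [-73.132, 7.471, 85.268, -0, 87.261, -4.893], TCP at [0.222, -0.557, 0.253] pointing down, gripper open.
Joint ranges: [-169.43, 169.43], [-51.17, 129.36], [1.28, 143.12], [-76.62, 256.62], [0, 156.53], [-152.29, 152.29]. Speed limits (degrees/s): [136.94, 136.94, 159.86, 180, 180, 180].

INTERFACE

Orientations are given as [roll, pitch, yaw] about the fixed x, y, z axes, in that order (R = Rz(yaw) Ry(pitch) Rx(roll)).
In Python, from rig import bot gives the robot as it stands. The module is installed in compiled form; this text tells all that it offers.
- The arm moves only by the tool move_arm, never from a script. Its argument "deltas" is one flat list of numbers, 7 for each row, row after row: the shift along the tool's x, y, z in mm, then the turn, a rotation vector about the tool's x, y, z in rad, then the closure, from 0 (fully open) to 1 (shut). In form: [tx, ty, tz, rx, ry, rz, jaw, tx, ty, tz, rx, ry, rz, jaw, ...]. A call has 1 to 10 rows; each row is the pose to reach, as a shift and turn from the pose commanded when the call began, along the tool's axes at that moment; what a row does not reach only later rows make up. A row lasts 1/8 s, in which the tool goes at most 62.5 mm and 10.7 degrees, less where a joint would pass 70% of its speed; a pose out of reach is approached as far as the arm can. A call with a gripper value outside its range is refused whole. The fingers move at their own pace and stop on an object; "newtons" is the grip in N (left out, the last holds). Time passes only in rows, so rows that repeat a pose let the fingers close. It gives the time, the measured TCP pose, the force, the opening and the grip force at its end, in the units of the state.
- bot.get_obs(): the state, without advancing time (a new reading comes with each control period).
- bot.read_camera(name): name is "scene" or "top"; returns a dict with "image" (384x512x3 uint8, red, green, blue), "fovy" (degrees; the focal length in pixels is half the picture's height over the tangent of half this angle, whatever the lens; pixels are square), "cx", "cy" (the principal point, pixels), "dist_coeffs" ([k1, k2, p1, p2, k3] as OpenCV has them; the pictures are not rectified), "world_from_camera" (4x4, takes a point from camera to world coordinates). Camera axes: x right, y up, looking along -z (the intrinsics and any distortion apply to the point x, -y, -z); pixel columns grow to the right and rows downward; lengths in m; the calibration is good to about 2 mm. A picture is of the moment at which its call begins. There is no depth.
- bot.sign_off(): hands the job in; it is judged then, once.
Trained networks look in a picture, given as the dict that the camera call returned (one of the last four; its "shot" number tells which), for a name from the list of things; names that differ only in an ending like _2 or _b are one class to them, and where a whole thing is asked for, a point or a joint stands for the part that bears it (a point fixed in the world has none). Each returns a list of dicts, best first, with "score" (0 to 1); they miss things now and then, are a little off and sometimes report something else, mostly with a low value. They report only what shows in the picture. A call takes as long as a camera call.
- bot.look_for(thing, picture): "rect" ([left, top, right, bottom] in pixels, round what is visible of it).
The state is a dict: "clock": time; "joints": joint angles; "dq": joint speeds; "effort": joint torques, N m; "ee_pos": TCP position; "ee_rot": TCP orientation; "wrist_force": force on the tool from outside, world axes, zero at the start; "wrist_torque": the same for the moment, N m; "gripper_width": finger opening in m; "grip_force": force on a finger pad.
Only numpy, scipy, OpenCV 4.12 (cv2) and the standard library are available. Lean on these libraries where they do the work, as an engineer would, in place of code of your own. Each camera call takes 0.05 s, during which the arm holds its last target. There are 200 camera calls.

TASK

Lock the grey tip box with the brass key that stands in its lock: press the key down lightly and turn it gently back and forth until it drops into the core, then, with the key fully down, turn it clockwise (seen from above) to its stop so that the bolt is fully out in the keeper. Never lean hard on the key or the lock, leave the key in the lock and let go of it, and leave everything else where it stands.

Things in the scene. Friction and masses are not known exactly. Their poses are not given: they have to be found in the camera images.
- tip_box: fixed grey steel tip box, 150 (x) x 210 (y) x 80 mm high; origin at the centre of its underside, z up, lid hinges on its +x side. A steel lock case, 50 x 50 mm, 37 high, stands on it at x = -35 mm, y = 0; case top 117 mm above the counter. More than 40 N on the lock or box from the key or the arm is damage.
- lock_mouth (a point): lock axis at the case top (-35, 0, 117 mm in the box frame). The key shaft has 0.8 mm play all round in the hole. Hidden in the case: a sprung core with a cross slot for the bit, 9 mm deep, at an angle that differs every time. It takes the bit at four angles 90 degrees apart, within about 0.1 rad; the nearest is 0.2 to 0.8 rad from the key's start angle, either way.
- key_bit (a point): centre of the underside of the key's cross bit (26 mm across), 21 mm below the case top at the start, resting on the core. Pressed unengaged, bit and core sink 5 mm at most; the push-back grows from 3 to 7 N, then goes solid. When the slot is found the core springs up and the push-back vanishes; the bit can then go down to 30 mm below the case top (9 mm below its start).
- key: loose brass key, 60 g, upright and captive in the lock (can rise 4 mm); origin as point key_bit, z up. Shaft 10 mm. Bow: upright plate 30 mm wide (x), 8 thick (y), from 36 to 72 mm above the origin, red inlay on both faces, small collar below. Unengaged it turns with light rubbing; engaged it turns against about 0.08 N m; more than 0.35 N m at the stop is damage.
- key_bow (a point): grip point in the middle of the key's bow, 56 mm above the key's origin and 35 mm above the case top at the start; axes as the key's. Grip across the 8 mm thickness (key y). Fingertips reaching 19 mm below this point still clear the case by 7 mm when the key is fully down.
- bolt (a joint): travel (m) of the brass bolt out of the case towards the box's +x: 0 drawn back (start), 0.016 fully out in the dark keeper bracket on the lid, at a hard stop. Only the engaged core moves it: 0.6 rad clockwise (from above) from 0 to 0.016, plus up to 0.25 rad of slack of the key in the slot. Stays where it is left.
- spice_jar: glass jar of red spice with a pale cap, 58 mm across, 94 high; a bystander, origin at the centre of its underside
- deli_tub: green sauce tub with a pale lid, 84 mm across, 72 high; a bystander, origin at the centre of its underside
- ramekin: white ramekin, 68 mm across, 41 high; a bystander, origin at the centre of its underside
- dredger: pale flour shaker, 68 mm across, 104 high; a bystander, origin at the centre of its underside

How it is judged:
By the outcome, as a careful person would: the job done as asked, in the order asked, and still so for the second after the job is handed in, with the robot touching nothing.
It also fails if it takes over 72 s, if anything falls off the work surface, if the arm or the gripper's body presses on something with over 40 N, if the wrist force passes 120 N, or if a joint passes its speed limit or range.

## Working session

There is one attempt and no reset: what is moved stays moved. The work goes in short steps, Python scripts to look and compute and a tool call to move; the robot and the scene stay as the last step left them, time stands still between calls to the robot, and variables do not carry over. Pictures are saved under pics/ and viewed, at most 10 in all, crops included, and the job is handed in when it is done.

Besides the shell and the picture viewer there is one more tool, called after "Emit:" by a JSON object that holds its "api" and its "payload", one argument or row to a line. move_arm: Moves the arm, as the interface text tells. Its arguments: {"type":"object","properties":{"deltas":{"type":"array","items":{"type":"number"}},"newtons":{"type":"number"}},"required":["deltas"]}

```bash
mkdir -p pics; cat > h.py <<'E'
import numpy as np, cv2
from rig import bot
def K(p):
    h=p["image"].shape[0]; f=h/2/np.tan(np.radians(p["fovy"])/2)
    return np.array([[f,0,p["cx"]],[0,f,p["cy"]],[0,0,1]])
def ray(p,uv):
    n=cv2.undistortPoints(np.array([[uv]],float),K(p),np.array(p["dist_coeffs"]))[0,0]
    T=np.array(p["world_from_camera"]); return T[:3,3],T[:3,:3]@np.array([n[0],-n[1],-1])
def atz(p,uv,z):
    o,d=ray(p,uv); return o+d*(z-o[2])/d[2]
def proj(p,X):
    T=np.array(p["world_from_camera"]); c=(np.atleast_2d(X)-T[:3,3])@T[:3,:3]; c=c*[1,-1,-1]
    return cv2.projectPoints(c,np.zeros(3),np.zeros(3),K(p),np.array(p["dist_coeffs"]))[0][:,0]
E
python3 - <<'E'
from h import *
o=bot.get_obs(); print(o["ee_pos"],o["ee_rot"],o["wrist_force"])
for n in ["scene","top"]:
    p=bot.read_camera(n); print(n,np.round(p["world_from_camera"],3).tolist())
    for t in ["tip_box","key","key_bow","bolt"]:
        for r in bot.look_for(t,p)[:2]: print(t,np.round(r["rect"],1),round(r["score"],2))
    im=cv2.cvtColor(p["image"],cv2.COLOR_RGB2BGR); cv2.imwrite(f"pics/{n}.png",cv2.resize(im,(800,600),interpolation=cv2.INTER_CUBIC))
E
```

```text
[ 0.22229371 -0.55672575  0.25222222] [-1.79891334e+02 -8.87109572e-03  2.17596785e+01] [-0.52625623  0.66717349  0.15566453]
scene [[-0.558, 0.548, -0.623, -0.331], [-0.83, -0.353, 0.433, 0.516], [0.017, 0.758, 0.652, 0.996], [0.0, 0.0, 0.0, 1.0]]
tip_box [201.3 173.  277.4 232.2] 0.9
key_bow [240.2 176.3 249.  190.9] 0.67
bolt [363.8 181.7 392.2 208.9] 0.5
top [[-0.221, 0.909, -0.352, -0.128], [-0.975, -0.209, 0.074, 0.058], [-0.007, 0.36, 0.933, 1.837], [0.0, 0.0, 0.0, 1.0]]
tip_box [222.5 181.  279.7 221.4] 0.62
key [245.8 195.  255.  203.2] 0.49
key_bow [247.1 196.6 255.7 201.7] 0.59
```

```bash
python3 - <<'E'
import cv2
a=cv2.imread("pics/scene.png")[230:400,280:470]; b=cv2.imread("pics/top.png")[260:370,320:470]
cv2.imwrite("pics/c.png",cv2.hconcat([cv2.resize(x,(400,400),interpolation=cv2.INTER_CUBIC) for x in (a,cv2.copyMakeBorder(b,20,20,0,0,0))]))
E
```

```text
(no output)
```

View pics/scene.png

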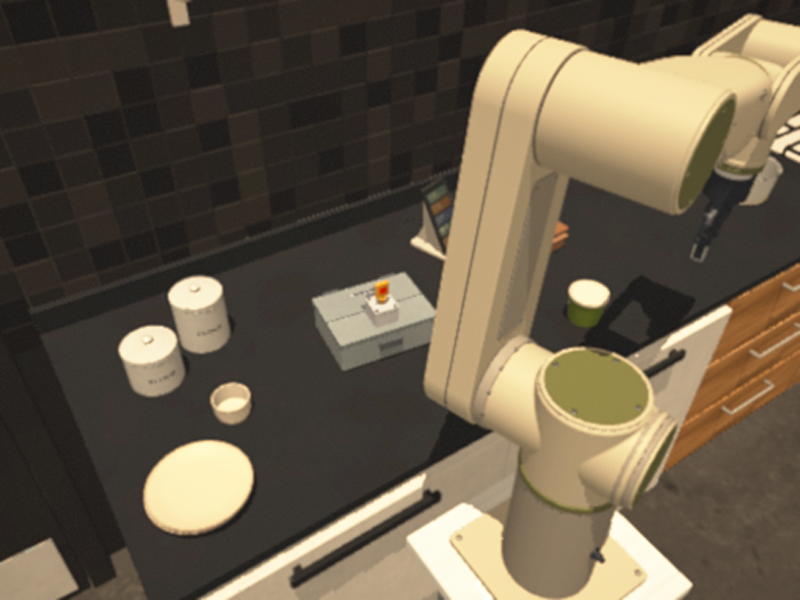

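View pics/c.png

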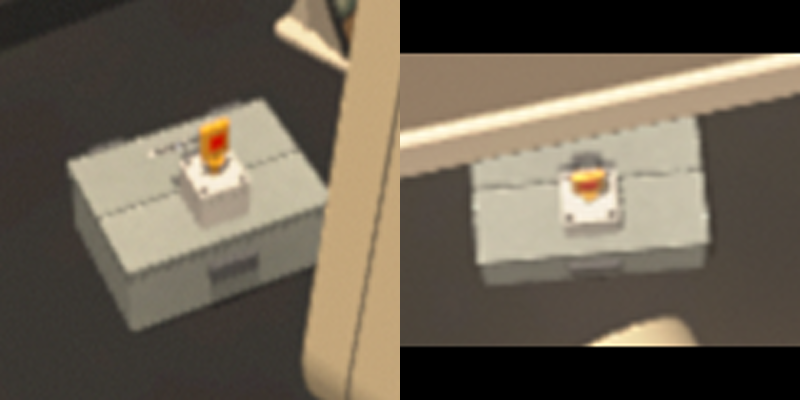

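The scene view shows the box at about (375,318), with the key standing in its lock at (382,292). The bow's broad face runs roughly left to right in the top view. Next I triangulate these and measure the angles.

```bash
python3 - <<'E'
from h import *
ps=bot.read_camera("scene"); pt=bot.read_camera("top")
def T(x,y): return ((320+(x-400)/2.6667)/1.5625,(240+y/2.6667)/1.5625)
def S(x,y): return ((280+x/2.1053)/1.5625,(230+y/2.3529)/1.5625)
print("top-cam near edge",[atz(pt,T(*c),.08).round(4) for c in [(476,262),(710,243)]], "right far",atz(pt,T(697,117),.08).round(4))
print("scene corners",[atz(ps,S(*c),.08).round(4) for c in [(68,162),(127,270),(265,98)]])
print("case top T",[atz(pt,T(*c),.117).round(4) for c in [(562,232),(622,228),(560,170),(615,168)]])
print("case top S",[atz(ps,S(*c),.117).round(4) for c in [(178,155),(192,190),(246,177),(229,148)]])
m=[]
for p,(l,t,r,b) in ((ps,(232,170,258,198)),(pt,(240,190,262,208))):
    c=p["image"][t:b,l:r]; hsv=cv2.cvtColor(c,cv2.COLOR_RGB2HSV)
    br=(hsv[...,1]>140)&(hsv[...,2]>90); red=br&((hsv[...,0]<9)|(hsv[...,0]>172))
    for n,k in (("brass",br),("red",red)):
        y,x=np.nonzero(k); print(n,len(x),x.min()+l,x.max()+l,y.min()+t,y.max()+t,x.mean()+l,y.mean()+t)
    m.append(ray(p,(x.mean()+l,y.mean()+t)))
    print("\n".join("".join("R" if red[i,j] else "b" if br[i,j] else "." for j in range(c.shape[1])) for i in range(c.shape[0])))
(o1,d1),(o2,d2)=m
s=np.linalg.lstsq(np.c_[d1,-d2],o2-o1,rcond=None)[0]; print(o1+s[0]*d1,o2+s[1]*d2)
E
```

```text
top-cam near edge [array([0.5083, 0.0666, 0.08  ]), array([ 0.4784, -0.1466,  0.08  ])] right far [ 0.6037 -0.1644  0.08  ]
scene corners [array([0.6595, 0.0468, 0.08  ]), array([0.5107, 0.067 , 0.08  ]), array([ 0.6308, -0.1668,  0.08  ])]
case top T [array([ 0.5057, -0.0147,  0.117 ]), array([ 0.4973, -0.0683,  0.117 ]), array([ 0.565 , -0.0256,  0.117 ]), array([ 0.5557, -0.075 ,  0.117 ])]
case top S [array([ 0.5716, -0.0257,  0.117 ]), array([ 0.5263, -0.0128,  0.117 ]), array([ 0.513 , -0.0639,  0.117 ]), array([ 0.5533, -0.0713,  0.117 ])]
brass 95 240 248 180 193 244.03157894736842 185.8
red 13 243 246 184 187 244.53846153846155 185.6153846153846
..........................
..........................
..........................
..........................
..........................
..........................
..........................
..........................
..........................
..........................
.............bbbb.........
..........bbbbbbb.........
........bbbbbbbbb.........
........bbbbbbbbb.........
........bbbbbRRbb.........
........bbbRRRRbb.........
.....
[... 231 characters left out ...]
......
..........................
..........................
..........................
brass 30 246 252 195 200 249.56666666666666 197.26666666666668
red 6 248 251 197 198 249.83333333333334 197.66666666666666
......................
......................
......................
......................
......................
.........bbbb.........
......bbbbbbb.........
.......bbbRRb.........
.......bRRRRb.........
........bbbb..........
.........bbb..........
......................
......................
......................
......................
......................
......................
......................
[ 0.53546041 -0.04386118  0.14895385] [ 0.53398884 -0.04540661  0.14847144]
```

```bash
python3 - <<'E'
from h import *
from scipy.optimize import minimize
P=[(bot.read_camera("scene"),(232,170,258,198)),(bot.read_camera("top"),(240,190,262,208))]
obs=[]
for p,(l,t,r,b) in P:
    hsv=cv2.cvtColor(p["image"][t:b,l:r],cv2.COLOR_RGB2HSV).astype(float)
    obs.append(np.clip((hsv[...,1]-60)/120,0,1)*np.clip((hsv[...,2]-60)/40,0,1))
S=16
def box(w,d,z0,z1): return np.array([[x,y,z] for x in(-w/2,w/2) for y in(-d/2,d/2) for z in(z0,z1)])
def cost(x,y,a,dx,k):
    p,(l,t,r,b)=P[k]; R=np.array([[np.cos(a),-np.sin(a),0],[np.sin(a),np.cos(a),0],[0,0,1]])
    im=np.zeros(((b-t)*S,(r-l)*S),np.uint8)
    for B in (box(.03,.008,.132,.168),box(.012,.012,.118,.132)):
        q=(proj(p,B@R.T+[x,y,0])-[l-.5,t-.5]+dx)*S
        cv2.fillConvexPoly(im,cv2.convexHull(q.astype(np.int32)),255)
    m=cv2.resize(im,(r-l,b-t),interpolation=cv2.INTER_AREA)/255.
    return ((m-obs[k])**2).sum()
for k in (0,1):
    res=[]
    for deg in range(0,180,6):
        c=min((cost(.535,-.045,np.radians(deg),np.array([u,v]),k),u,v) for u in np.arange(-1.5,1.6,.5) for v in np.arange(-1.5,1.6,.5))
        res.append((round(c[0],2),deg,c[1],c[2]))
    print(k,sorted(res)[:7]); 
    print([ (d,c) for c,d,_,_ in res][::2])
E
```

```text
0 [(np.float64(7.37), 102, np.float64(-1.0), np.float64(-0.5)), (np.float64(7.56), 96, np.float64(-1.0), np.float64(-0.5)), (np.float64(7.64), 108, np.float64(-1.0), np.float64(-0.5)), (np.float64(8.82), 90, np.float64(-1.0), np.float64(-0.5)), (np.float64(11.33), 84, np.float64(-1.0), np.float64(-0.5)), (np.float64(11.49), 114, np.float64(-1.0), np.float64(-0.5)), (np.float64(13.04), 60, np.float64(-1.0), np.float64(-0.5))]
[(0, np.float64(21.51)), (12, np.float64(19.46)), (24, np.float64(19.13)), (36, np.float64(20.02)), (48, np.float64(17.13)), (60, np.float64(13.04)), (72, np.float64(13.96)), (84, np.float64(11.33)), (96, np.float64(7.56)), (108, np.float64(7.64)), (120, np.float64(17.09)), (132, np.float64(30.95)), (144, np.float64(48.78)), (156, np.float64(42.71)), (168, np.float64(30.3))]
1 [(np.float64(6.48), 84, np.float64(0.0), np.float64(-0.5)), (np.float64(6.83), 90, np.float64(0.0), np.float64(-0.5)), (np.float64(6.95), 78, np.float64(0.0), np.float64(-0.5)), (np.float64(7.05), 96, np.float64(0.0), np.float64(-0.5)), (np.float64(7.46), 72, np.float64(0.0), np.float64(-0.5)), (np.float64(7.71), 102, np.float64(0.0), np.float64(-0.5)), (np.float64(8.18), 108, np.float64(0.0), np.float64(-0.5))]
[(0, np.float64(17.73)), (12, np.float64(16.25)), (24, np.float64(14.26)), (36, np.float64(12.21)), (48, np.float64(10.71)), (60, np.float64(9.46)), (72, np.float64(7.46)), (84, np.float64(6.48)), (96, np.float64(7.05)), (108, np.float64(8.18)), (120, np.float64(9.82)), (132, np.float64(11.42)), (144, np.float64(13.69)), (156, np.float64(15.93)), (168, np.float64(17.77))]
```

Emit:
{"api": "move_arm", "payload": {
  "deltas": [48, -36, 0, 0, 0, -0.133, 0, 96, -72, 0, 0, 0, -0.266, 0, 144, -108, 5, 0, 0, -0.4, 0, 192, -144, 5, 0, 0, -0.53, 0, 240, -180, 5, 0, 0, -0.665, 0, 288, -216, 5, 0, 0, -0.8, 0, 336, -252, 10, 0, 0, -0.93, 0, 384, -287, 15, 0, 0, -1.06, 0, 432, -323, 20, 0, 0, -1.2, 0, 480, -359, 25, 0, 0, -1.33, 0],
  "newtons": 30
}}

```text
clock: 1.95
ee_pos: [0.5361, -0.044, 0.2285]
ee_rot: [179.9, 0.0, 98.2]
wrist_force: [0.7, -1.4, 0.4]
gripper_width: 0.0854
grip_force: 0.0
```

Emit:
{"api": "move_arm", "payload": {
  "deltas": [0, 0, 0, 0, 0, 0, 0, 0, 0, 0, 0, 0, 0, 0]
}}

```text
clock: 2.2
ee_pos: [0.535, -0.0458, 0.2282]
ee_rot: [-180.0, 0.0, 98.0]
wrist_force: [-0.2, -1.4, -0.3]
gripper_width: 0.0857
grip_force: 0.0
```

```bash
python3 - <<'E'
from h import *
o=bot.get_obs(); print(o["ee_pos"],o["ee_rot"],o["wrist_force"],o["wrist_torque"],o["joints"])
ims=[]
for n,(l,t,r,b) in (("scene",(215,140,275,200)),("top",(220,165,280,225))):
    p=bot.read_camera(n); ims.append(cv2.resize(p["image"][t:b,l:r],(400,400),interpolation=cv2.INTER_CUBIC))
    R=cv2.Rodrigues(np.radians([0,0,0.]))[0]
    print(n,(proj(p,[[.535,-.045,.150],[.535,-.045,.117],o["ee_pos"]])-[l,t])*400/60)
cv2.imwrite("pics/d.png",cv2.cvtColor(cv2.hconcat(ims),cv2.COLOR_RGB2BGR))
E
```

```text
[ 0.53503344 -0.04577224  0.22818899] [-1.79969168e+02  1.39743353e-02  9.79806163e+01] [-0.23785051 -1.37419543 -0.33125852] [ 0.01232824 -0.00201728  0.03581459] [-1.03463110e+01 -1.53399002e+00  9.72150326e+01 -2.30726802e-02
  8.43438321e+01 -1.83246445e+01]
scene [[199.58230511 302.00359005]
 [199.46764731 357.29323821]
 [201.29973639 162.94536476]]
top [[197.72175249 215.27769564]
 [199.14777954 236.74492186]
 [195.53511033 161.02654566]]
```

View pics/d.png

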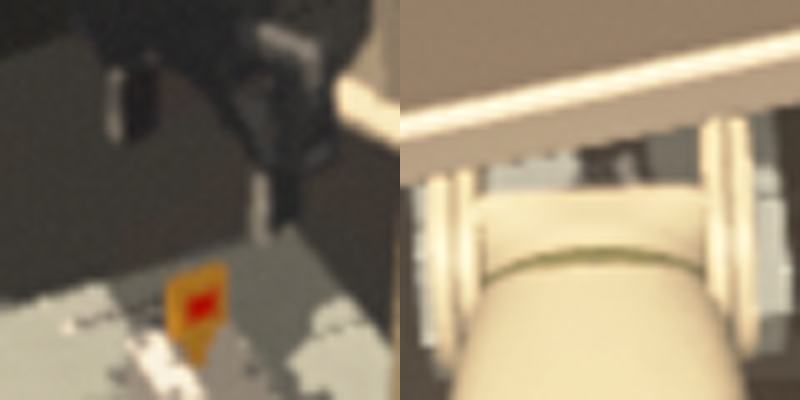

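Emit:
{"api": "move_arm", "payload": {
  "deltas": [0, 0, 25, 0, 0, 0, 0, 0, 0, 50, 0, 0, 0, 0, 0, 0, 65, 0, 0, 0, 0, 0, 0, 72, 0, 0, 0, 0.2, 0, 0, 72, 0, 0, 0, 0.5, 0, 0, 72, 0, 0, 0, 0.78, 0, 0, 72, 0, 0, 0, 0.78, 0, 0, 72, 0, 0, 0, 0.78, 0, 0, 72, 0, 0, 0, 0.78],
  "newtons": 20
}}

```text
clock: 3.42
ee_pos: [0.5353, -0.0458, 0.1565]
ee_rot: [180.0, 0.0, 98.0]
wrist_force: [0.7, -0.3, 0.3]
gripper_width: 0.0183
grip_force: 0.0
```

```bash
python3 - <<'E'
from h import *
o=bot.get_obs(); print(o["ee_pos"],o["ee_rot"],o["wrist_force"],o["wrist_torque"],o["gripper_width"],o["grip_force"])
(l,t,r,b)=(215,150,275,210)
p=bot.read_camera("scene"); im=cv2.resize(p["image"][t:b,l:r],(600,600),interpolation=cv2.INTER_CUBIC)
cv2.imwrite("pics/e.png",cv2.cvtColor(im,cv2.COLOR_RGB2BGR))
E
```

```text
[ 0.53529097 -0.04583632  0.15650674] [1.79980569e+02 5.02561312e-03 9.79697248e+01] [ 0.67856571 -0.31542337  0.29704133] [ 0.02614376 -0.01361094 -0.04910252] 0.018310000521252964 0.0
```

View pics/e.png

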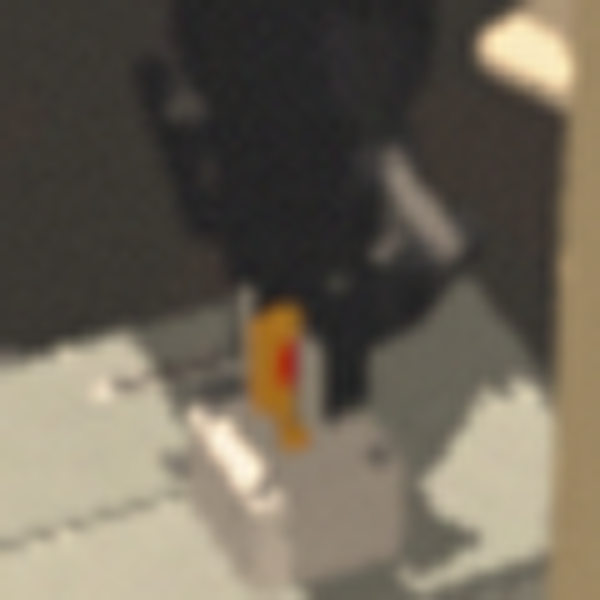

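The key's bow (275,365) sits between the pads at about u=245 and u=315. Next I close gently.

Emit:
{"api": "move_arm", "payload": {
  "deltas": [0, 0, 0, 0, 0, 0, 0.84, 0, 0, 0, 0, 0, 0, 0.86, 0, 0, 0, 0, 0, 0, 0.88],
  "newtons": 20
}}

```text
clock: 3.85
ee_pos: [0.5355, -0.0458, 0.1565]
ee_rot: [180.0, 0.0, 98.0]
wrist_force: [1.7, 0.6, -0.2]
gripper_width: 0.0105
grip_force: 1.1
```

Emit:
{"api": "move_arm", "payload": {
  "deltas": [0, 0, 0, 0, 0, 0, 0.92, 0, 0, 0, 0, 0, 0, 0.96, 0, 0, 0, 0, 0, 0, 1, 0, 0, 0, 0, 0, 0, 1, 0, 0, 0, 0, 0, 0, 1]
}}

```text
clock: 4.47
ee_pos: [0.5366, -0.0457, 0.157]
ee_rot: [179.8, 0.0, 98.0]
wrist_force: [5.9, 1.1, -0.1]
gripper_width: 0.0075
grip_force: 19.4
```

```bash
cat > s.py <<'E'
from h import *
o=bot.get_obs(); print(o["clock"],o["ee_pos"].round(5),np.round(o["ee_rot"],2),np.round(o["wrist_force"],2),np.round(o["wrist_torque"],3),o["gripper_width"],o["grip_force"])
E
python3 s.py
```

```text
4.475 [ 0.53658 -0.04568  0.15695] [1.798e+02 2.000e-02 9.797e+01] [ 5.89  1.15 -0.15] [ 0.273 -1.084 -0.023] 0.007503334692781101 19.435008466243744
```

Emit:
{"api": "move_arm", "payload": {
  "deltas": [0, 0.6, 0, 0, 0, 0, 1, 0, 1.2, 0, 0, 0, 0, 1, 0, 1.2, 0, 0, 0, 0, 1]
}}

```text
clock: 4.85
ee_pos: [0.5368, -0.0457, 0.1566]
ee_rot: [179.9, 0.0, 98.0]
wrist_force: [5.2, 1.8, 2.2]
gripper_width: 0.0077
grip_force: 20.2
```

```bash
python3 s.py
```

```text
4.85 [ 0.5368  -0.04566  0.15659] [1.7994e+02 1.0000e-02 9.7970e+01] [5.18 1.77 2.23] [ 0.331 -0.943  0.017] 0.007722415910151748 20.2207812666893
```

Emit:
{"api": "move_arm", "payload": {
  "deltas": [0, 0.6, 0, 0, 0, 0, 1, 0, 1.2, 0, 0, 0, 0, 1, 0, 1.2, 0, 0, 0, 0, 1, 0, 1.2, 0, 0, 0, 0, 1]
}}

```text
clock: 5.35
ee_pos: [0.5373, -0.0457, 0.1561]
ee_rot: [-180.0, 0.0, 98.0]
wrist_force: [0.8, 0.5, 1.2]
gripper_width: 0.0078
grip_force: 20.3
```

```bash
python3 s.py
```

```text
5.35 [ 0.53725 -0.04567  0.15615] [-179.96    0.     97.96] [0.83 0.49 1.24] [-0.125 -0.223 -0.034] 0.007849997532557574 20.302524268627167
```

Emit:
{"api": "move_arm", "payload": {
  "deltas": [0, 0, 1, 0, 0, 0, 1, 0, 0, 2, 0, 0, 0, 1, 0, 0, 3, 0, 0, 0, 1, 0, 0, 3, 0, 0, 0, 1],
  "newtons": 40
}}

```text
clock: 5.85
ee_pos: [0.5374, -0.0456, 0.1532]
ee_rot: [-180.0, 0.0, 98.0]
wrist_force: [-1.9, -1.6, 4.7]
gripper_width: 0.0073
grip_force: 45.6
```

```bash
python3 s.py
```

```text
5.85 [ 0.53738 -0.04562  0.15324] [-1.7998e+02  1.0000e-02  9.7970e+01] [-1.85 -1.58  4.66] [-0.253  0.278 -0.041] 0.007321975408959538 45.60085952281952
```

Emit:
{"api": "move_arm", "payload": {
  "deltas": [0, 0, 0, 0, 0, 0.05, 1, 0, 0, 0, 0, 0, 0.1, 1, 0, 0, 0, 0, 0, 0.15, 1, 0, 0, 0, 0, 0, 0.15, 1]
}}

```text
clock: 6.35
ee_pos: [0.5379, -0.0455, 0.1536]
ee_rot: [180.0, -0.0, 89.4]
wrist_force: [1.2, 0.2, 3.9]
gripper_width: 0.0074
grip_force: 45.5
```

Emit:
{"api": "move_arm", "payload": {
  "deltas": [0, 0, 0, 0, 0, 0.05, 1, 0, 0, 0, 0, 0, 0.1, 1, 0, 0, 0, 0, 0, 0.1, 1]
}}

```text
clock: 6.72
ee_pos: [0.5378, -0.0455, 0.1535]
ee_rot: [180.0, -0.0, 83.7]
wrist_force: [1.1, -0.2, 3.7]
gripper_width: 0.0075
grip_force: 45.5
```

```bash
python3 s.py
```

```text
6.725 [ 0.53779 -0.04551  0.15348] [ 1.7997e+02 -1.0000e-02  8.3720e+01] [ 1.08 -0.16  3.66] [-0.106 -0.258 -0.01 ] 0.00753019206104688 45.496909618377686
```

Emit:
{"api": "move_arm", "payload": {
  "deltas": [0, 0, 0.3, 0, 0, 0.05, 1, 0, 0, 0.5, 0, 0, 0.1, 1, 0, 0, 0.5, 0, 0, 0.1, 1]
}}

```text
clock: 7.1
ee_pos: [0.5376, -0.0455, 0.1529]
ee_rot: [180.0, -0.0, 78.0]
wrist_force: [1.1, -0.2, 5.0]
gripper_width: 0.0074
grip_force: 45.6
```

Emit:
{"api": "move_arm", "payload": {
  "deltas": [0, 0, 0, 0, 0, 0.05, 1, 0, 0, 0, 0, 0, 0.1, 1, 0, 0, 0, 0, 0, 0.1, 1]
}}

```text
clock: 7.48
ee_pos: [0.5375, -0.0455, 0.1528]
ee_rot: [-180.0, 0.0, 72.3]
wrist_force: [1.0, -0.1, 4.1]
gripper_width: 0.0075
grip_force: 45.7
```

Emit:
{"api": "move_arm", "payload": {
  "deltas": [0, 0, 0, 0, 0, 0.05, 1, 0, 0, 0, 0, 0, 0.1, 1, 0, 0, 0, 0, 0, 0.1, 1]
}}

```text
clock: 7.85
ee_pos: [0.5375, -0.0455, 0.1528]
ee_rot: [-180.0, 0.0, 66.6]
wrist_force: [-0.5, -0.5, 4.5]
gripper_width: 0.0073
grip_force: 45.7
```

Emit:
{"api": "move_arm", "payload": {
  "deltas": [0, 0, 0, 0, 0, 0.05, 1, 0, 0, 0, 0, 0, 0.1, 1, 0, 0, 0, 0, 0, 0.1, 1]
}}

```text
clock: 8.22
ee_pos: [0.5375, -0.0455, 0.1528]
ee_rot: [-180.0, 0.0, 60.9]
wrist_force: [0.8, -0.1, 5.1]
gripper_width: 0.0074
grip_force: 45.7
```

Emit:
{"api": "move_arm", "payload": {
  "deltas": [0, 0, 0, 0, 0, 0.05, 1, 0, 0, 0, 0, 0, 0.1, 1, 0, 0, 0, 0, 0, 0.1, 1]
}}

```text
clock: 8.6
ee_pos: [0.5375, -0.0455, 0.1527]
ee_rot: [-180.0, 0.0, 55.1]
wrist_force: [0.5, -1.2, 4.6]
gripper_width: 0.0074
grip_force: 45.6
```

Emit:
{"api": "move_arm", "payload": {
  "deltas": [0, 0, 0, 0, 0, 0.05, 1, 0, 0, 0, 0, 0, 0.1, 1, 0, 0, 0, 0, 0, 0.1, 1]
}}

```text
clock: 8.98
ee_pos: [0.537, -0.0453, 0.1519]
ee_rot: [-179.9, 0.0, 49.4]
wrist_force: [0.5, 0.3, -0.5]
gripper_width: 0.0078
grip_force: 44.9
```

```bash
python3 s.py
```

```text
8.975 [ 0.53698 -0.04535  0.15194] [-1.7992e+02  3.0000e-02  4.9400e+01] [ 0.46  0.25 -0.54] [ 0.019 -0.176 -0.004] 0.007754281611357675 44.85423445701599
```

Slot found. Next I go down gently.

Emit:
{"api": "move_arm", "payload": {
  "deltas": [0, 0, 1, 0, 0, 0, 1, 0, 0, 2, 0, 0, 0, 1, 0, 0, 3, 0, 0, 0, 1, 0, 0, 3, 0, 0, 0, 1]
}}

```text
clock: 9.48
ee_pos: [0.5372, -0.0454, 0.1494]
ee_rot: [-180.0, 0.0, 49.3]
wrist_force: [-0.3, 0.7, -1.7]
gripper_width: 0.007
grip_force: 44.7
```

Emit:
{"api": "move_arm", "payload": {
  "deltas": [0, 0, 0.5, 0, 0, 0, 1, 0, 0, 1, 0, 0, 0, 1, 0, 0, 1.5, 0, 0, 0, 1, 0, 0, 1.5, 0, 0, 0, 1]
}}

```text
clock: 9.98
ee_pos: [0.5374, -0.0455, 0.1482]
ee_rot: [-180.0, 0.0, 49.3]
wrist_force: [-2.0, 1.4, 0.7]
gripper_width: 0.0072
grip_force: 45.0
```

```bash
python3 s.py
```

```text
9.975 [ 0.53741 -0.04548  0.14823] [-1.7998e+02  1.0000e-02  4.9270e+01] [-1.99  1.43  0.66] [ 0.216  0.439 -0.073] 0.0071921710648996775 44.96265470981598
```

Emit:
{"api": "move_arm", "payload": {
  "deltas": [0, 0, 0.5, 0, 0, 0, 1, 0, 0, 1, 0, 0, 0, 1, 0, 0, 1, 0, 0, 0, 1]
}}

```text
clock: 10.35
ee_pos: [0.5375, -0.0455, 0.1473]
ee_rot: [-180.0, 0.0, 49.3]
wrist_force: [-2.4, 1.1, 1.5]
gripper_width: 0.007
grip_force: 45.1
```

Emit:
{"api": "move_arm", "payload": {
  "deltas": [0, 0, 0.5, 0, 0, 0, 1, 0, 0, 1, 0, 0, 0, 1, 0, 0, 1, 0, 0, 0, 1]
}}

```text
clock: 10.72
ee_pos: [0.5375, -0.0455, 0.1463]
ee_rot: [-180.0, -0.0, 49.3]
wrist_force: [-3.4, 1.5, 2.1]
gripper_width: 0.007
grip_force: 45.3
```

```bash
python3 s.py
```

```text
10.725 [ 0.53754 -0.04554  0.14634] [-180.     -0.     49.26] [-3.37  1.47  2.06] [ 0.295  0.695 -0.079] 0.007013958571010714 45.33000826835632
```

Emit:
{"api": "move_arm", "payload": {
  "deltas": [0, -0.7, 0.5, 0, 0, 0, 1, 0, -0.7, 1, 0, 0, 0, 1, 0, -0.7, 1, 0, 0, 0, 1]
}}

```text
clock: 11.1
ee_pos: [0.5373, -0.0453, 0.1455]
ee_rot: [179.9, -0.0, 49.3]
wrist_force: [-2.1, -1.0, 4.5]
gripper_width: 0.0076
grip_force: 45.4
```

```bash
python3 s.py
```

```text
11.1 [ 0.53734 -0.04533  0.14553] [ 1.7995e+02 -1.0000e-02  4.9260e+01] [-2.14 -1.    4.52] [-0.082  0.307 -0.026] 0.0075508499415032 45.44251799583435
```

Emit:
{"api": "move_arm", "payload": {
  "deltas": [0, 0, 0.5, 0, 0, 0, 1, 0, 0, 1, 0, 0, 0, 1, 0, 0, 1, 0, 0, 0, 1]
}}

```text
clock: 11.48
ee_pos: [0.5373, -0.0452, 0.1445]
ee_rot: [180.0, -0.0, 49.3]
wrist_force: [0.0, -0.5, 3.3]
gripper_width: 0.0075
grip_force: 45.5
```

```bash
python3 - <<'E'
import s
from h import *
(l,t,r,b)=(220,155,270,205)
p=bot.read_camera("scene"); im=cv2.resize(p["image"][t:b,l:r],(600,600),interpolation=cv2.INTER_CUBIC)
print(((proj(p,[[.537,-.0455,z] for z in (.117,.123,.159,.168)])-[l,t])*12).round().tolist())
cv2.imwrite("pics/f.png",cv2.cvtColor(im,cv2.COLOR_RGB2BGR))
E
```

```text
11.475 [ 0.53733 -0.04524  0.14452] [ 1.7996e+02 -2.0000e-02  4.9260e+01] [ 0.02 -0.5   3.33] [-0.247  0.135 -0.003] 0.0075287270302760055 45.54788053035736
[[296.0, 458.0], [296.0, 440.0], [297.0, 331.0], [297.0, 303.0]]
```

View pics/f.png

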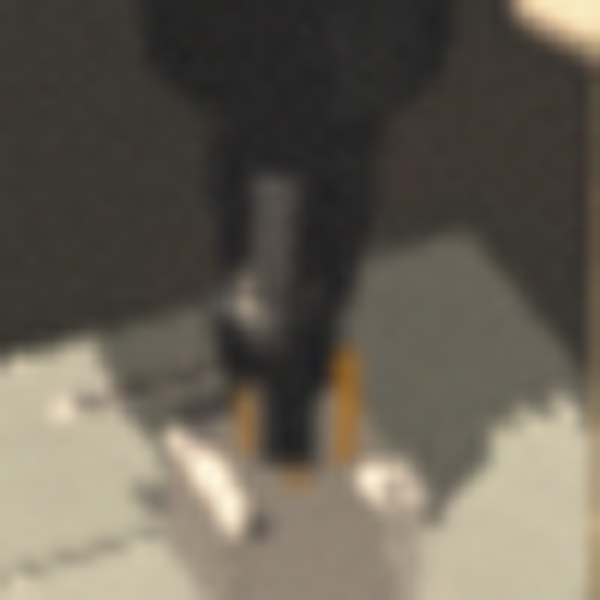

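```bash
python3 - <<'E'
from h import *
p=bot.read_camera("scene"); a=np.radians(49.3)
for drop in (0,6,9,):
    R=np.array([[np.cos(a),-np.sin(a),0],[np.sin(a),np.cos(a),0],[0,0,1]])
    c=np.array([[sx*.015,sy*.004,z] for sx in(-1,1) for z in(.132,.168) for sy in(-1,1)])@R.T+[.537,-.0455,-drop/1000]
    print(drop,((proj(p,c)-[220,155]+.5)*12).round().tolist())
im=p["image"][155:205,220:270]; hsv=cv2.cvtColor(im,cv2.COLOR_RGB2HSV); k=(hsv[...,1]>140)&(hsv[...,2]>60)
for v in range(24,44): print(v*12,"".join("#" if x else "." for x in k[v,14:36]))
E
```

```text
0 [[363.0, 415.0], [359.0, 435.0], [364.0, 304.0], [360.0, 324.0], [247.0, 404.0], [242.0, 424.0], [246.0, 294.0], [241.0, 314.0]]
6 [[363.0, 433.0], [359.0, 453.0], [364.0, 323.0], [360.0, 343.0], [247.0, 422.0], [242.0, 442.0], [246.0, 313.0], [241.0, 332.0]]
9 [[363.0, 442.0], [359.0, 462.0], [364.0, 332.0], [360.0, 352.0], [247.0, 431.0], [242.0, 451.0], [246.0, 322.0], [241.0, 342.0]]
288 ......................
300 ......................
312 ......................
324 ......................
336 ......................
348 ......................
360 ..............##......
372 ..............##......
384 ..............##......
396 ..............##......
408 ..............##......
420 ..............#.......
432 ..............#.......
444 ......................
456 ......................
468 ......................
480 ......................
492 ......................
504 ......................
516 ......................
```

The bow edges match a key 9 mm down (right end 345–465), so it is fully engaged. Next I turn it clockwise.

Emit:
{"api": "move_arm", "payload": {
  "deltas": [0, 0, 0, 0, 0, 0.06, 1, 0, 0, 0, 0, 0, 0.12, 1, 0, 0, 0, 0, 0, 0.18, 1, 0, 0, 0, 0, 0, 0.24, 1, 0, 0, 0, 0, 0, 0.3, 1, 0, 0, 0, 0, 0, 0.3, 1]
}}

```text
clock: 12.32
ee_pos: [0.5374, -0.0451, 0.1445]
ee_rot: [180.0, -0.0, 32.1]
wrist_force: [0.9, 0.8, 4.9]
gripper_width: 0.0075
grip_force: 45.6
```

```bash
python3 s.py
```

```text
12.325 [ 0.53738 -0.04507  0.14452] [ 1.7997e+02 -4.0000e-02  3.2100e+01] [0.91 0.77 4.93] [-0.092 -0.137  0.04 ] 0.0074581866042148495 45.56020259857178
```

Emit:
{"api": "move_arm", "payload": {
  "deltas": [0, 0, 0, 0, 0, 0.06, 1, 0, 0, 0, 0, 0, 0.12, 1, 0, 0, 0, 0, 0, 0.18, 1, 0, 0, 0, 0, 0, 0.24, 1, 0, 0, 0, 0, 0, 0.24, 1]
}}

```text
clock: 12.95
ee_pos: [0.5373, -0.045, 0.1445]
ee_rot: [180.0, -0.0, 18.4]
wrist_force: [0.6, 0.3, 4.4]
gripper_width: 0.0073
grip_force: 45.6
```

```bash
python3 s.py
```

```text
12.95 [ 0.53725 -0.04497  0.14447] [ 1.800e+02 -4.000e-02  1.842e+01] [0.62 0.26 4.41] [ 0.004 -0.139  0.02 ] 0.0072953745523088144 45.58497905731201
```

Emit:
{"api": "move_arm", "payload": {
  "deltas": [0, 0, 0, 0, 0, 0.05, 1, 0, 0, 0, 0, 0, 0.1, 1]
}}

```text
clock: 13.2
ee_pos: [0.5372, -0.045, 0.1445]
ee_rot: [-180.0, -0.0, 12.7]
wrist_force: [1.4, -0.1, 4.3]
gripper_width: 0.0077
grip_force: 45.6
```

```bash
python3 s.py
```

```text
13.2 [ 0.53724 -0.04495  0.14445] [-1.7999e+02 -3.0000e-02  1.2650e+01] [ 1.36 -0.14  4.25] [ 0.044 -0.101  0.099] 0.007682831182950688 45.5995237827301
```

Emit:
{"api": "move_arm", "payload": {
  "deltas": [0, 0, 0, 0, 0, 0.04, 1, 0, 0, 0, 0, 0, 0.08, 1]
}}

```text
clock: 13.45
ee_pos: [0.5372, -0.0449, 0.1444]
ee_rot: [-180.0, -0.0, 8.1]
wrist_force: [0.5, 0.2, 4.2]
gripper_width: 0.0077
grip_force: 45.6
```

```bash
python3 - <<'E'
import s
from h import *
(l,t,r,b)=(215,155,275,200)
p=bot.read_camera("scene"); im=cv2.resize(p["image"][t:b,l:r],(800,600),interpolation=cv2.INTER_CUBIC)
cv2.imwrite("pics/g.png",cv2.cvtColor(im,cv2.COLOR_RGB2BGR))
E
```

```text
13.45 [ 0.53722 -0.04492  0.14443] [-1.7999e+02 -3.0000e-02  8.0900e+00] [0.49 0.25 4.23] [ 0.107 -0.058  0.07 ] 0.007659398549849611 45.61440646648407
```

View pics/g.png

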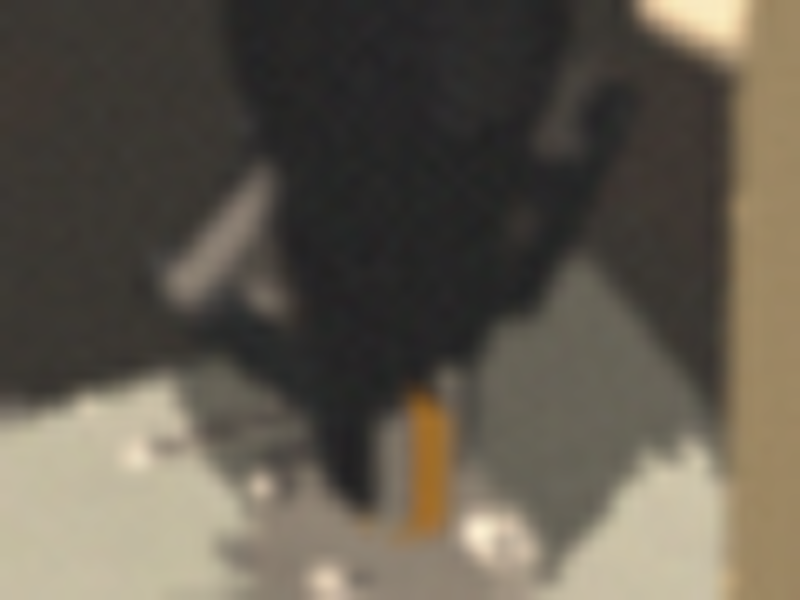

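The key's edge (430,460) has turned with the gripper, and the torque shows it is engaged. I continue in small steps.

Emit:
{"api": "move_arm", "payload": {
  "deltas": [0, 0, 0, 0, 0, 0.03, 1, 0, 0, 0, 0, 0, 0.06, 1]
}}

```text
clock: 13.75
ee_pos: [0.5372, -0.0449, 0.1444]
ee_rot: [-180.0, -0.0, 4.5]
wrist_force: [1.6, 0.5, 4.7]
gripper_width: 0.0072
grip_force: 45.6
```

```bash
python3 s.py
```

```text
13.75 [ 0.53717 -0.04492  0.14441] [-1.7999e+02 -3.0000e-02  4.5300e+00] [1.63 0.46 4.67] [ 0.268 -0.306  0.072] 0.007209902482156887 45.61907172203064
```

Emit:
{"api": "move_arm", "payload": {
  "deltas": [0, 0, 0, 0, 0, 0.03, 1, 0, 0, 0, 0, 0, 0.06, 1]
}}

```text
clock: 14.0
ee_pos: [0.537, -0.0448, 0.1443]
ee_rot: [-180.0, 0.0, 1.0]
wrist_force: [0.5, 2.4, 4.1]
gripper_width: 0.0074
grip_force: 45.8
```

```bash
python3 s.py
```

```text
14.0 [ 0.53698 -0.04482  0.1443 ] [-179.97    0.      1.05] [0.48 2.36 4.11] [ 0.493 -0.131  0.303] 0.007403636624461385 45.76339244842529
```

Torque has jumped to 0.30 N m at 0.84 rad, so this is the stop. I relax, open and retreat.

Emit:
{"api": "move_arm", "payload": {
  "deltas": [0, 0, 0, 0, 0, -0.02, 1, 0, 0, 0, 0, 0, -0.03, 1, 0, 0, 0, 0, 0, -0.03, 0.9, 0, 0, 0, 0, 0, -0.03, 0.8, 0, 0, 0, 0, 0, -0.03, 0.7, 0, 0, 0, 0, 0, -0.03, 0.6, 0, 0, 0, 0, 0, -0.03, 0.6]
}}

```text
clock: 14.88
ee_pos: [0.5367, -0.0451, 0.1438]
ee_rot: [-180.0, 0.1, 2.9]
wrist_force: [-0.6, 0.3, -0.2]
gripper_width: 0.0341
grip_force: 0.0
```

Emit:
{"api": "move_arm", "payload": {
  "deltas": [0, 0, -10, 0, 0, 0, 0.6, 0, 0, -30, 0, 0, 0, 0.6, 0, 0, -60, 0, 0, 0, 0.6, 0, 0, -100, 0, 0, 0, 0.6, 0, 0, -140, 0, 0, 0, 0.6, -40, 0, -160, 0, 0, 0, 0.6, -90, 0, -170, 0, 0, 0, 0.6, -120, 0, -170, 0, 0, 0, 0.6, -120, 0, -170, 0, 0, 0, 0.6]
}}

```text
clock: 16.0
ee_pos: [0.4162, -0.0512, 0.3157]
ee_rot: [179.9, -0.1, 2.8]
wrist_force: [-0.2, -0.1, -0.1]
gripper_width: 0.0341
grip_force: 0.0
```

```bash
python3 - <<'E'
import s
from h import *
ims=[]
for n,(l,t,r,b) in (("scene",(195,165,275,235)),("top",(215,170,285,231))):
    p=bot.read_camera(n); ims.append(cv2.resize(p["image"][t:b,l:r],(400,350),interpolation=cv2.INTER_CUBIC))
cv2.imwrite("pics/h.png",cv2.cvtColor(cv2.hconcat(ims),cv2.COLOR_RGB2BGR))
E
```

```text
16.0 [ 0.41624 -0.05117  0.31573] [ 1.7995e+02 -1.4000e-01  2.8200e+00] [-0.17 -0.13 -0.1 ] [-0.029 -0.037  0.02 ] 0.034114420489673884 0.0
```

View pics/h.png

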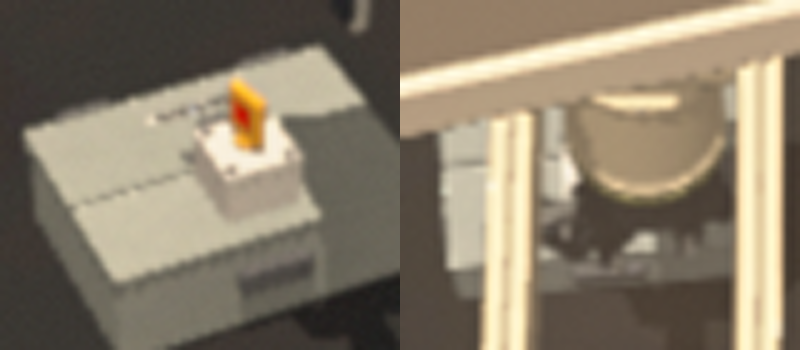

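The key stands low in the lock with its bow turned at (247,115) and the gripper clear. I hand it in.

```bash
python3 -c "
from rig import bot
print(bot.sign_off())"
```

```text
the job is handed in; nothing more can be done
None
```

I locked the box and handed it in: the key dropped into the core, I turned it 0.84 rad clockwise to a hard stop (torque jumped to 0.30 N m), then let go and left it in the lock; I judged the bolt fully out from that stop because the camera couldn't see it.

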